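Rebuild the hob's burners from the pile of cleaned parts

TASK

The gas hob on the counter has been stripped for cleaning and its burner parts lie in one pile beside it, in the order they came off. Take the pile apart and rebuild the burners: seat each slotted aluminium crown in the burner of its own size and put its black cap on top (the small burner has its slots cast on and takes only its cap). Every part must end up fully home and level, with nothing held, and leave the tin and the valve standing where they are.

Things in the scene. Friction and masses are not known exactly. Their poses are not given: they have to be found in the camera images.
- cap_small_center (a point): Burner cap: flat black disc 33 mm across, rim 11 mm tall, central spigot 12 mm across and 5 mm long below. Starts top of the pile, on the medium crown. Belongs on the small burner. Point: on the axis, half-way up the rim (5.5 mm above its lower face). z up the axis. Round: grip across the diameter at any yaw.
- crown_medium_center (a point): Medium crown: aluminium, slotted round the top edge, 44 mm across, body 14 mm tall, bore 21 mm in the top, spigot 29 mm across and 8 mm long below. Starts second from top, spigot standing on the medium cap. Belongs in the medium burner. Point: on the axis, half-way up the body (7 mm above its lower face). z up the axis. Its cap, seated with 3 mm play, has its point 12.5 mm above. Round: grip at any yaw.
- cap_medium_center (a point): Burner cap: flat black disc 50 mm across, rim 11 mm tall, central spigot 15 mm across and 5 mm long below. Starts third from top, on the large crown. Goes on the medium crown once that is in its burner. Point: on the axis, half-way up the rim (5.5 mm above its lower face). z up the axis. Round: grip across the diameter at any yaw.
- crown_large_center (a point): Large crown: aluminium, slotted round the top edge, 57 mm across, body 14 mm tall, bore 34 mm in the top, spigot 42 mm across and 8 mm long below. Starts second from bottom, spigot standing on the large cap. Belongs in the large burner. Point: on the axis, half-way up the body (7 mm above its lower face). z up the axis. Its cap, seated with 3 mm play, has its point 12.5 mm above. Round: grip at any yaw.
- cap_large_center (a point): Burner cap: flat black disc 64 mm across, rim 11 mm tall, central spigot 28 mm across and 5 mm long below. Starts at the bottom, spigot on the counter, rim from 5 mm above the counter. Goes on the large crown once that is in its burner. Point: on the axis, half-way up the rim (5.5 mm above its lower face). z up the axis. Round: grip across the diameter at any yaw.
- burner_large_seat (a point): Large burner, fixed on the hob: aluminium cup 62 mm across, bore 48 mm across, 12 mm deep. The large crown's spigot drops in (3 mm play), its body rests on the rim, its point then 7 mm above this. Point: centre of the bore's mouth at rim height, 20 mm above the hob top, 70 mm above the counter; z up. Two small pins beside it end 7 mm below the rim.
- burner_medium_seat (a point): Medium burner, fixed on the hob: aluminium cup 49 mm across, bore 35 mm across, 12 mm deep. The medium crown's spigot drops in (3 mm play), its body rests on the rim, its point then 7 mm above this. Point: centre of the bore's mouth at rim height, 20 mm above the hob top, 70 mm above the counter; z up. Two small pins beside it end 7 mm below the rim.
- burner_small_seat (a point): Small burner, fixed on the hob: aluminium cup 30 mm across, bore 18 mm across, 12 mm deep. Its top edge is slotted (crown cast on). The small cap's spigot drops in (3 mm play), cap on the rim, its point then 5.5 mm above this. Point: centre of the bore's mouth at rim height, 20 mm above the hob top, 70 mm above the counter; z up. Two small pins beside it end 7 mm below the rim.
- paste_tin_center (a point): A round slip-lid tin, 62 mm across and 34 mm tall, loose on the counter behind the pile; not part of the job. Point: its centre.
- valve_center (a point): A brass ball valve with a red lever, 44 x 133 mm and 70 mm tall, loose on the counter behind the pile; not part of the job. Point: middle of its body, 24 mm up.

How it is judged (in metres and radians):
At the end, for the whole second after the job is handed in: Large and medium crown each seated in the burner of its size, large and medium cap each seated on its crown, small cap seated on the small burner: each part within 6 mm of the axis of what it sits on, within 3 mm of its seated height, and upright and level within 0.08 rad (horizontal distance between crown_large_center and burner_large_seat below 0.006 m and z of crown_large_center in the frame of burner_large_seat between 0.004 and 0.01 m and angle between each of crown_large_center, cap_large_center, crown_medium_center, cap_medium_center, cap_small_center's own z axis and vertical below 0.08 rad and horizontal distance between cap_large_center and crown_large_center below 0.006 m and z of cap_large_center in the frame of crown_large_center between 0.0095 and 0.0155 m and horizontal distance between crown_medium_center and burner_medium_seat below 0.006 m and z of crown_medium_center in the frame of burner_medium_seat between 0.004 and 0.01 m and horizontal distance between cap_medium_center and crown_medium_center below 0.006 m and z of cap_medium_center in the frame of crown_medium_center between 0.0095 and 0.0155 m and horizontal distance between cap_small_center and burner_small_seat below 0.006 m and z of cap_small_center in the frame of burner_small_seat between 0.0025 and 0.0085 m); the robot touches nothing.
It fails at once if the tin is shifted by more than 20 mm (distance of paste_tin_center from where it was at the start of the episode above 0.02 m).
It fails at once if the valve is shifted by more than 20 mm (distance of valve_center from where it was at the start of the episode above 0.02 m).
It also fails if it takes over 120 s, if anything falls off the work surface, if the arm or the gripper's body presses on something with over 40 N, if the wrist force passes 120 N, or if a joint passes its speed limit or range.

ROBOT

A 6-joint arm with a two-finger parallel gripper is mounted at the origin on the work surface; the furniture and walls round the work are solid. World frame = base frame: x ahead of the robot, y to its left, z up, the work surface at z = 0. Lengths are in m, angles in degrees, forces in N, time in s.
With the tool pointing down it reaches from about 0.3 to 0.875 m from the base axis. Payload 6.4 kg.
Tool frame: the origin (TCP) lies midway between the tips of the shut fingers; the grasp point (between the pads) lies 19 mm behind it; z points along the fingers, y is the line along which they close (so a half turn about z gives the same grasp; the last joint's range is limited). The gripper opens to 85 mm and grips with 20 to 120 N. Pads are 22 mm wide; open, the fingers measure 114 mm over their backs; the gripper's body (76 mm by 85 mm) begins 54 mm behind the grasp point. The pads swing forward as they close: fully open they stand 13 mm farther back than shut.
Start: joints at [-82.294, 10.359, 92.074, -0, 77.567, -11.82], TCP at [0.192, -0.542, 0.231] pointing down, gripper open.
Joint ranges: [-171.53, 171.53], [-51.25, 118.39], [17.06, 147.69], [-65.23, 245.23], [0, 150.52], [-178.68, 178.68]. Speed limits (degrees/s): [147.25, 147.25, 172.46, 180, 180, 180].

INTERFACE

Orientations are given as [roll, pitch, yaw] about the fixed x, y, z axes, in that order (R = Rz(yaw) Ry(pitch) Rx(roll)).
In Python, from station import ctrl, camera, camera_model, order gives the robot as it stands.
- The arm moves only by the tool arm_command, never from a script. Its argument "commands" is one flat list of numbers, 7 for each row, row after row: the shift along the tool's x, y, z in mm, then the turn, a rotation vector about the tool's x, y, z in rad, then the closure, from 0 (fully open) to 1 (shut). A call has 1 to 20 rows; each row shifts and turns the commanded pose from where the row before left it, along the tool's axes as they then stand; what a row does not reach is not made up. A row lasts 1/10 s, in which the tool goes at most 50 mm and 8.59 degrees, less where a joint would pass 70% of its speed; a pose out of reach is approached as far as the arm can. A call with a gripper value outside its range is refused whole. The fingers move at their own pace and stop on an object; "squeeze" is the grip in N (left out, the last holds). Time passes only in rows, so rows that do not move let the fingers close. It gives the time, the measured TCP pose, the force, the opening and the grip force at its end, in the units of the state.
- ctrl.get_state(): the state, without advancing time (a new reading comes with each control period).
- camera(name): name is "scene" or "top"; returns the picture (420x560x3 uint8, red, green, blue); there is no depth.
- camera_model(name): a dict with "fov_y" (degrees; the focal length in pixels is half the picture's height over the tangent of half this angle, whatever the lens; pixels are square), "cx", "cy" (the principal point, pixels), "distortion" ([k1, k2, p1, p2, k3] as OpenCV has them; the pictures are not rectified), "camera_from_world" (4x4, takes a point from world to camera coordinates). Camera axes: x right, y up, looking along -z (the intrinsics and any distortion apply to the point x, -y, -z); pixel columns grow to the right and rows downward; lengths in m; the calibration is good to about 2 mm. A picture is of the moment at which its call begins. camera_model takes no time and is no camera call.
- order.job_done(): hands the job in; it is judged then, once.
The state is a dict: "t": time; "joint_pos": joint angles; "joint_velocities": joint speeds; "joint_efforts": joint torques, N m; "tcp_pos": TCP position; "tool_rot": TCP orientation; "ft_force": force on the tool from outside, world axes, zero at the start; "torque": the same for the moment, N m; "width": opening from 0.0 (shut) to 1.0 (fully open); "grip_force": force on a finger pad.
Only numpy, scipy, OpenCV 4.12 (cv2) and the standard library are available. Lean on these libraries where they do the work, as an engineer would, in place of code of your own. Each camera call takes 0.05 s, during which the arm holds its last target. There are 200 camera calls.

## Working session

There is one attempt and no reset: what is moved stays moved. The work goes in short steps, Python scripts to look and compute and a tool call to move; the robot and the scene stay as the last step left them, time stands still between calls to the robot, and variables do not carry over. Pictures are saved under pics/ and viewed, at most 14 in all, crops included, and the job is handed in when it is done.

Besides the shell and the picture viewer there is one more tool, called after "Request:" by a JSON object that holds its "op" and its "data", one argument or row to a line. arm_command: Moves the arm, as the interface text tells. Its arguments: {"type":"object","properties":{"commands":{"type":"array"},"squeeze":{"type":"number"}},"required":["commands"]}

```bash
mkdir -p pics; ls
python3 - <<'E'
from station import ctrl,camera,camera_model
import cv2
s=ctrl.get_state();print({k:s[k] for k in('t','tcp_pos','tool_rot','width')})
for n in('scene','top'):
    cv2.imwrite(f'pics/{n}0.png',camera(n)[:,:,::-1]);print(n,camera_model(n))
E
```

```text
pics
{'t': 0.0, 'tcp_pos': array([ 0.1921163 , -0.54136873,  0.2303972 ]), 'tool_rot': array([-1.79901649e+02, -2.00538173e-02,  1.95263309e+01]), 'width': 0.9982308181507844}
scene {'fov_y': 43.31622179763137, 'cx': 280.66760959452614, 'cy': 209.16835157917095, 'distortion': array([-0.16774632,  0.        ,  0.        ,  0.        ,  0.        ]), 'camera_from_world': array([[-0.53950569, -0.84174323,  0.0200487 ,  0.32134763],
       [ 0.36718728, -0.21378328,  0.90524594, -0.29118261],
       [-0.75769856,  0.49574696,  0.4244147 , -0.5947092 ],
       [ 0.        ,  0.        ,  0.        ,  1.        ]])}
top {'fov_y': 57.28847357235411, 'cx': 275.5434170738517, 'cy': 206.50171190724424, 'distortion': array([0.00535335, 0.        , 0.        , 0.        , 0.        ]), 'camera_from_world': array([[ 0.01066816, -0.99980305,  0.01673479, -0.00877075],
       [ 0.9976204 ,  0.01178192,  0.06793175, -0.59141726],
       [-0.06811554,  0.01597026,  0.99754961, -0.94948257],
       [ 0.        ,  0.        ,  0.        ,  1.        ]])}
```

View pics/scene0.png

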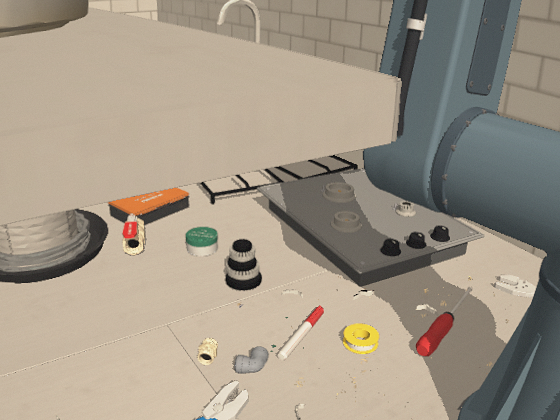

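View pics/top0.png

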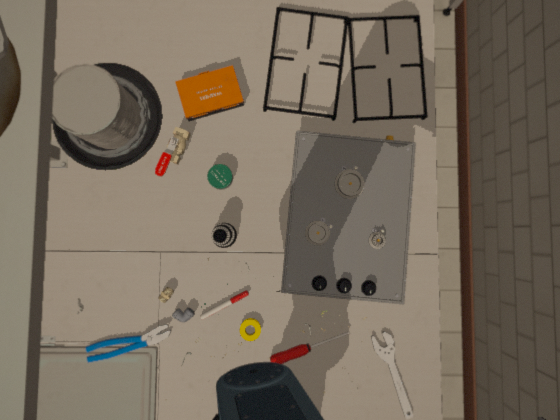

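```bash
cat > h.py <<'E'
import numpy as np,cv2
from station import ctrl,camera,camera_model
def K(m):
    f=210/np.tan(np.radians(m['fov_y']/2));return np.array([[f,0,m['cx']],[0,f,m['cy']],[0,0,1.]])
F=np.diag([1,-1,-1.])
def proj(n,p):
    m=camera_model(n);T=m['camera_from_world'];R=F@T[:3,:3];t=F@T[:3,3]
    return cv2.projectPoints(np.atleast_2d(np.float64(p)),cv2.Rodrigues(R)[0],t,K(m),m['distortion'])[0][:,0]
def cast(n,uv,z):
    m=camera_model(n);T=m['camera_from_world'];R=F@T[:3,:3];t=F@T[:3,3]
    u=cv2.undistortPoints(np.float64(uv).reshape(-1,1,2),K(m),m['distortion'])[:,0]
    d=np.c_[u,np.ones(len(u))]@R; c=-R.T@t
    return c+d*((z-c[2])/d[:,2])[:,None]
E
python3 - <<'E'
from h import *
print(proj('top',[[.192,-.542,.231],[0,0,0],[.2,-.49,0]]),proj('scene',[[.192,-.542,.231],[0,0,0]]))
print(cast('top',[[223,235]],.082),cast('top',[[349,183],[318,232],[378,237]],.07),cast('top',[[470,100],[470,350]],0),cast('top',[[220,177]],.034))
for n in('scene','top'):
    im=cv2.imread(f'pics/{n}0.png')
    a=im[130:300,170:430] if n=='top' else im[160:310,180:440]
    cv2.imwrite(f'pics/{n}0c.png',cv2.resize(a,None,fx=3,fy=3,interpolation=cv2.INTER_CUBIC))
E
```

```text
[[556.50863604 410.07964583]
 [271.98462317 446.47352086]
 [467.3285806  364.31633351]] [[637.11698868 154.38417355]
 [540.93235389 445.00194307]]
[[0.51886753 0.12129478 0.082     ]] [[ 0.64692282 -0.17772656  0.07      ]
 [ 0.52830468 -0.10327226  0.07      ]
 [ 0.51794141 -0.24689671  0.07      ]] [[ 8.80977883e-01 -5.13299063e-01  1.11022302e-16]
 [ 2.35266288e-01 -4.97688860e-01  0.00000000e+00]] [[0.66260681 0.1373506  0.034     ]]
```

View pics/top0c.png

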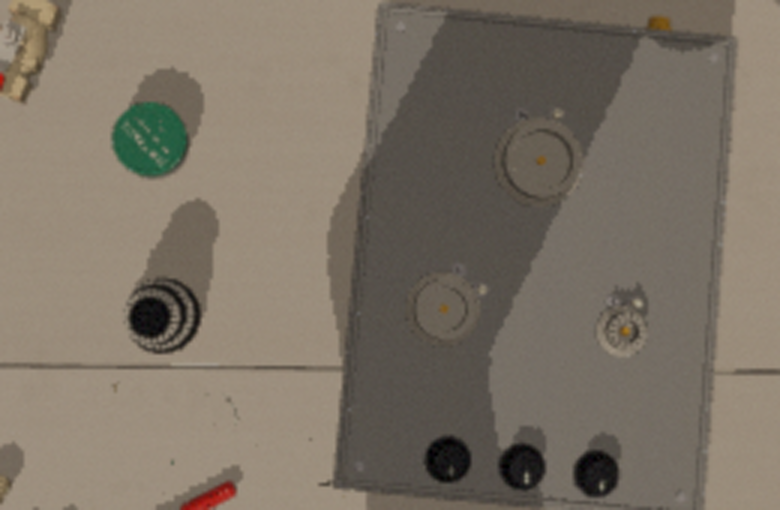

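View pics/scene0c.png

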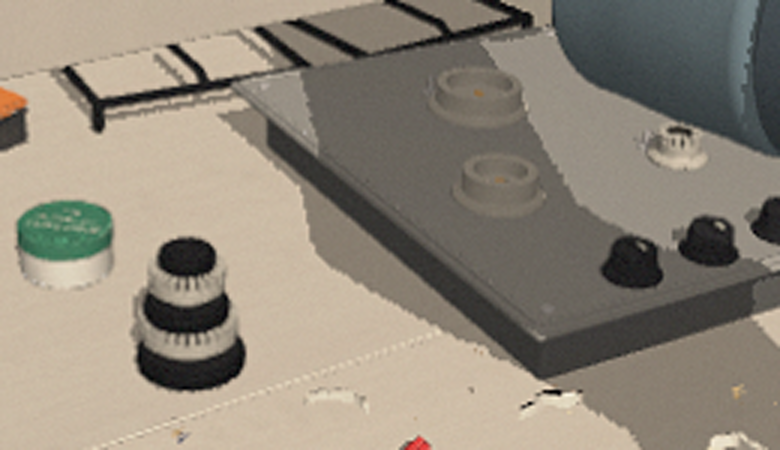

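```bash
cat >> h.py <<'E'
def hough(n,im,uv,rpx,z,half=24,s=8,inner=None):
    """circle centre (px) near uv with radius about rpx"""
    u,v=int(round(uv[0])),int(round(uv[1]))
    g=cv2.cvtColor(im[v-half:v+half,u-half:u+half],cv2.COLOR_RGB2GRAY)
    g=cv2.GaussianBlur(cv2.resize(g,None,fx=s,fy=s,interpolation=cv2.INTER_CUBIC),(0,0),s*.4)
    c=cv2.HoughCircles(g,cv2.HOUGH_GRADIENT,1,3,param1=40,param2=8,minRadius=int((rpx-.8)*s),maxRadius=int((rpx+.8)*s))
    if c is None: return None
    c=c[0,:3]; return np.c_[(c[:,:2]+.5)/s-.5+[u-half,v-half],c[:,2]/s]
def dark(im,uv,thr=55,half=25):
    u,v=map(int,uv);g=im[v-half:v+half,u-half:u+half].max(2)
    m=(g<thr).astype(np.uint8);m=cv2.morphologyEx(m,cv2.MORPH_OPEN,np.ones((3,3),np.uint8))
    k,l,st,ce=cv2.connectedComponentsWithStats(m,connectivity=4)
    return [(np.round(ce[i]+[u-half,v-half],1),st[i,2:]) for i in range(1,k) if st[i,4]>20]
E
python3 - <<'E'
from h import *
im=camera('top');sc=camera('scene')
f=K(camera_model('top'))[0,0]
for nm,uv,r in(('L',(350.7,184),31),('Lb',(350.7,184),24),('M',(317.3,232.7),24.5),('Mb',(317.3,232.7),17.5),('S',(378,240),15),('Sb',(378,240),9)):
    c=hough('top',im,uv,r*1e-3*f/.915,.07)
    if c is not None: print(nm,np.round(c,1).tolist(),cast('top',c[:1,:2],.07).round(4))
c=hough('top',im,(220,235),16.5e-3*f/.9,.082);print('cap',c,cast('top',c[:1,:2],.082))
for t in(45,60,75):print(dark(im,(220,235),t))
print('scene',dark(sc,(242,246),60))
E
```

```text
S [[376.4, 240.1, 5.7], [376.8, 240.1, 5.9]] [[ 0.5105 -0.2429  0.07  ]]
Sb [[378.6, 240.2, 3.9], [379.0, 240.2, 3.6], [379.4, 240.2, 3.2]] [[ 0.5102 -0.2483  0.07  ]]
cap [[219.25       235.5          6.8125    ]
 [219.625      235.25         6.94999981]
 [219.875      236.25         7.67500019]] [[0.51760789 0.13003599 0.082     ]]
[(array([219.5, 235.2]), array([ 12,  13, 132], dtype=int32))]
[(array([219.7, 235.2]), array([ 13,  13, 141], dtype=int32))]
[(array([219.6, 235.3]), array([ 14,  14, 154], dtype=int32))]
scene [(array([242. , 245.5]), array([ 19,  12, 194], dtype=int32)), (array([241.6, 264.8]), array([ 28,  12, 245], dtype=int32))]
```

```bash
sed -i 's/param1=40,param2=8/param1=p1,param2=p2/; s/inner=None/p1=40,p2=8/; s/    g=cv2.GaussianBlur/    g=cv2.normalize(g,None,0,255,cv2.NORM_MINMAX)\n    g=cv2.GaussianBlur/' h.py
python3 - <<'E'
from h import *
im=camera('top');sc=camera('scene')
f=K(camera_model('top'))[0,0]
for nm,uv,r in(('L',(350.7,184),31),('Lb',(350.7,184),24),('M',(317.3,232.7),24.5),('Mb',(317.3,232.7),17.5),('S',(378,240),15),('Sb',(378,240),9)):
    c=hough('top',im,uv,r*1e-3*f/.915,.07,half=17,p1=40,p2=6)
    if c is not None: print(nm,np.round(c,1)[:4].tolist(),cast('top',c[:1,:2],.07).round(4))
def big(im,u,v,h):
    a=im[v-h:v+h,u-h:u+h,::-1];a=cv2.normalize(a,None,0,255,cv2.NORM_MINMAX);return cv2.resize(a,(390,390),interpolation=cv2.INTER_NEAREST)
L=[big(im,350,184,20),big(im,317,233,20),big(im,378,240,20),big(sc,339,191,24),big(sc,347,218,24),big(sc,407,207,24)]
cv2.imwrite('pics/b.png',cv2.resize(np.vstack([np.hstack(L[:3]),np.hstack(L[3:])]),(780,520)))
E
```

```text
L [[351.0, 182.6, 12.7], [350.5, 182.8, 12.3], [350.0, 182.4, 13.7]] [[ 0.6479 -0.1826  0.07  ]]
Lb [[349.0, 184.0, 10.4], [349.4, 184.2, 10.4], [348.9, 184.4, 10.8]] [[ 0.6445 -0.1777  0.07  ]]
M [[318.6, 231.8, 10.8], [319.0, 231.9, 10.5], [318.1, 232.6, 9.9]] [[ 0.5289 -0.1048  0.07  ]]
Mb [[316.4, 233.4, 8.1], [316.6, 231.5, 8.1], [316.2, 231.9, 8.1]] [[ 0.525  -0.0994  0.07  ]]
S [[377.4, 239.9, 6.4], [376.5, 238.1, 6.8], [377.8, 239.8, 6.8]] [[ 0.5111 -0.2453  0.07  ]]
Sb [[378.4, 240.0, 4.3], [378.8, 240.0, 4.0], [379.1, 239.9, 3.6]] [[ 0.5108 -0.2477  0.07  ]]
```

View pics/b.png

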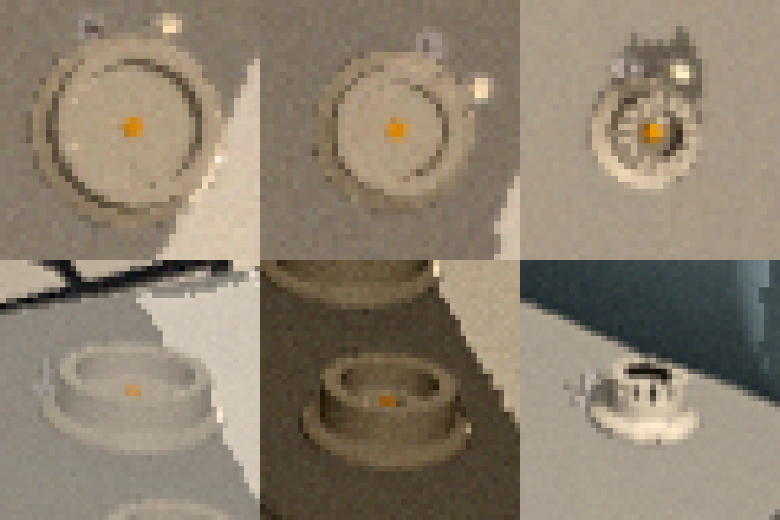

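```bash
cat >> h.py <<'E'
def jets(im,n):
    h=im.astype(int);m=((h[...,0]-h[...,2]>70)&(h[...,0]>110)&(h[...,1]<.8*h[...,0])&(h[...,1]>.5*h[...,0])).astype(np.uint8)
    k,l,st,ce=cv2.connectedComponentsWithStats(m)
    w=np.clip(h[...,0]-h[...,2]-50,0,None)
    out=[]
    for i in range(1,k):
        if 3<=st[i,4]<40:
            u,v=map(int,ce[i].round());yy,xx=np.mgrid[v-2:v+3,u-2:u+3];q=w[v-2:v+3,u-2:u+3]
            out.append([(xx*q).sum()/q.sum(),(yy*q).sum()/q.sum(),st[i,4]])
    return np.array(out)
def tri(a,b):
    P=[]
    for n,uv in(('top',a),('scene',b)):
        p=cast(n,[uv],0)[0];q=cast(n,[uv],.1)[0];d=(q-p)/np.linalg.norm(q-p);P.append((p,d))
    A=sum(np.eye(3)-np.outer(d,d) for p,d in P);B=sum((np.eye(3)-np.outer(d,d))@p for p,d in P)
    x=np.linalg.solve(A,B);return x,[np.linalg.norm((np.eye(3)-np.outer(d,d))@(x-p)) for p,d in P]
E
python3 - <<'E'
from h import *
im=camera('top');sc=camera('scene')
a=jets(im,'top');b=jets(sc,'scene');print(a.round(1).tolist(),b.round(1).tolist())
for i in a:
  if 300<i[0]<400 and i[1]>160:
    print(i[:2].round(1),cast('top',[i[:2]],.059).round(4))
    for j in b:
        x,e=tri(i[:2],j[:2])
        if e[0]<.006: print(j[:2].round(1),x.round(4),np.round(e,4))
E
```

```text
[[390.5, 137.4, 13.0], [159.8, 168.0, 5.0], [350.0, 183.1, 5.0], [317.5, 232.5, 4.0], [378.1, 239.9, 5.0]] [[133.9, 222.4, 3.0], [130.2, 227.9, 24.0], [128.0, 236.7, 7.0], [308.5, 320.2, 4.0]]
[350.  183.1] [[ 0.6483 -0.1825  0.059 ]]
[317.5 232.5] [[ 0.5271 -0.1035  0.059 ]]
[378.1 239.9] [[ 0.511  -0.2501  0.059 ]]
```

Run:
```python
from h import *
print(tri((350,183.1),(339.05,190.7)),tri((317.5,232.5),(345.9,219.5)))
# small cap: top face centre; scene
im=camera('top');sc=camera('scene')
a=sc[232:290,218:268,::-1]
cv2.imwrite('pics/p.png',cv2.resize(a,None,fx=10,fy=10,interpolation=cv2.INTER_NEAREST))
print(cast('top',[[219.6,235.25]],.082))
print('proj cap pts from top guess',proj('scene',[[*cast('top',[[219.6,235.25]],.082)[0]]]))
```

```text
(array([ 0.6477031 , -0.18258028,  0.06028912]), [np.float64(0.0004848097078277548), np.float64(0.0004848097078278021)]) (array([ 0.52680537, -0.10355682,  0.06145495]), [np.float64(0.0005052912024663187), np.float64(0.0005052912024663862)])
[[0.51820039 0.12923016 0.082     ]]
proj cap pts from top guess [[241.82503487 241.44042535]]
```

View pics/p.png

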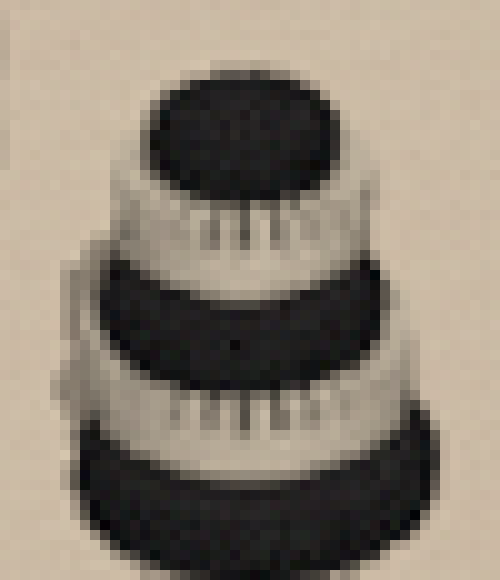

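Request:
{"op": "arm_command", "data": {
  "commands": [0,0,0,0,0,0.1136,0,0,0,0,0,0,0.1136,0,0,0,0,0,0,0.1136,0,21.7,-44.7,0,0,0,0,0,21.7,-44.7,0,0,0,0,0,21.7,-44.7,0,0,0,0,0,21.7,-44.7,0,0,0,0,0,21.7,-44.7,0,0,0,0,0,21.7,-44.7,0,0,0,0,0,21.7,-44.7,0,0,0,0,0,21.7,-44.7,0,0,0,0,0,21.7,-44.7,0,0,0,0,0,21.7,-44.7,0,0,0,0,0,21.7,-44.7,0,0,0,0,0,21.7,-44.7,0,0,0,0,0,21.7,-44.7,0,0,0,0,0,21.7,-44.7,0,0,0,0,0,21.7,-44.7,0,0,0,0,0,0,0,0,0,0,0,0,0,0,0,0,0,0,0],
  "squeeze": 30
}}

```text
t: 2.5
tcp_pos: [0.5175, 0.1296, 0.2308]
tool_rot: [180.0, 0.1, 0.2]
ft_force: [-0.2, -0.2, 1.0]
width: 1.002
grip_force: 0.0
```

Request:
{"op": "arm_command", "data": {
  "commands": [0.7,0.4,40,0,0,0,0,0,0,40,0,0,0,0,0,0,40,0,0,0,0,0,0,30,0,0,0,0.2,0,0,8.8,0,0,0,0.4,0,0,0,0,0,0,0.5,0,0,0,0,0,0,1,0,0,0,0,0,0,1,0,0,0,0,0,0,1,0,0,0,0,0,0,1,0,0,0,0,0,0,1]
}}

```text
t: 3.6
tcp_pos: [0.5197, 0.1281, 0.074]
tool_rot: [180.0, -0.2, 0.0]
ft_force: [-0.3, -1.2, 7.3]
width: 0.362
grip_force: 30.3
```

Request:
{"op": "arm_command", "data": {
  "commands": [0,0,-10,0,0,0,1,0,0,-35,0,0,0,1,0,0,-40,0,0,0,1,-0.9,47.36,0,0,0,0,1,-0.9,47.36,0,0,0,0,1,-0.9,47.36,0,0,0,0,1,-0.9,47.36,0,0,0,0,1,-0.9,47.36,0,0,0,0,1,-0.9,47.36,0,0,0,0,1,-0.9,47.36,0,0,0,0,1,-0.9,47.36,0,0,0,0,1,0,0,30,0,0,0,1,0,0,15,0,0,0,1,0,0,0,0,0,0,1,0,0,0,0,0,0,1]
}}

```text
t: 5.1
tcp_pos: [0.5111, -0.2494, 0.1125]
tool_rot: [-179.9, 0.1, 0.1]
ft_force: [0.6, -0.7, 0.4]
width: 0.364
grip_force: 30.0
```

Run:
```python
from h import *
im=camera('top');sc=camera('scene');s=ctrl.get_state();print(s['tcp_pos'],s['ft_force'],s['tool_rot'])
a=cv2.resize(sc[160:240,350:470,::-1],None,fx=5,fy=5,interpolation=cv2.INTER_NEAREST)
b=cv2.resize(im[195:285,180:260,::-1],None,fx=2.22,fy=4.444,interpolation=cv2.INTER_NEAREST)
cv2.imwrite('pics/s1.png',np.hstack([a,b[:400]]))
print(proj('scene',[[.511,-.2497,.07],[.511,-.2497,.099]]))
```

```text
[ 0.51203244 -0.25005504  0.11367716] [ 0.12143732  0.42008662 -1.29336018] [ 1.79953045e+02 -6.76924581e-02  9.58923811e-02]
[[405.88691812 202.74351618]
 [407.56151503 189.75191397]]
```

View pics/s1.png

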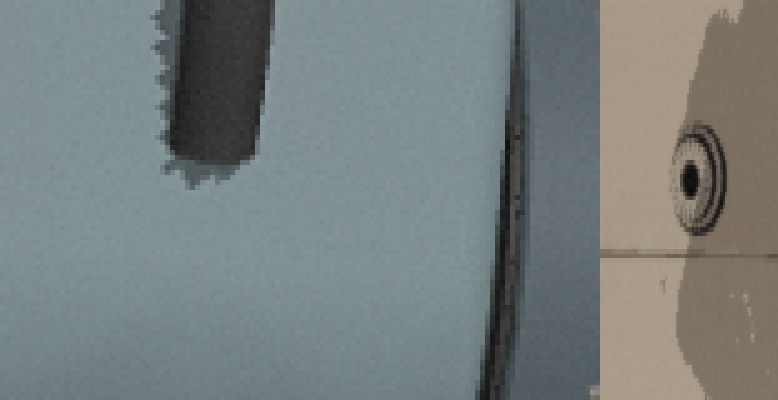

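Request:
{"op": "arm_command", "data": {
  "commands": [0,0,30,0,0,0,1,0,0,5,0,0,0,1,0,0,2,0,0,0,1,0,0,2,0,0,0,1,0,0,0,0,0,0,1]
}}

```text
t: 5.7
tcp_pos: [0.5117, -0.2507, 0.0743]
tool_rot: [180.0, -0.0, 0.0]
ft_force: [0.6, 0.6, -1.3]
width: 0.361
grip_force: 30.0
```

Request:
{"op": "arm_command", "data": {
  "commands": [0,0,1,0,0,0,1,0,0,1,0,0,0,1,0,0,0,0,0,0,1]
}}

```text
t: 6.0
tcp_pos: [0.5116, -0.2508, 0.073]
tool_rot: [180.0, -0.0, 0.0]
ft_force: [-3.6, 3.7, 8.1]
width: 0.369
grip_force: 30.8
```

Request:
{"op": "arm_command", "data": {
  "commands": [0,0,0,0,0,0,0.5,0,0,0,0,0,0,0.3,0,0,-2,0,0,0,0,0,0,-40,0,0,0,0,0,0,-50,0,0,0,0,0,-45,0,0,0,0,0,0,-45,0,0,0,0,0,0,-45,0,0,0,0,0,0,-45,0,0,0,0,0,0,-45,0,0,0,0,0,0,0,0,0,0,0,0]
}}

```text
t: 7.1
tcp_pos: [0.5106, -0.021, 0.1635]
tool_rot: [-179.9, 0.0, 0.3]
ft_force: [0.1, -0.5, -0.2]
width: 1.001
grip_force: 0.0
```

Run:
```python
from h import *
im=camera('top');sc=camera('scene');s=ctrl.get_state();print(s['tcp_pos'],s['ft_force'])
def big(im,u,v,h):return cv2.resize(im[v-h:v+h,u-h:u+h,::-1],(260,260),interpolation=cv2.INTER_NEAREST)
cv2.imwrite('pics/s2.png',np.hstack([big(im,378,240,20),big(im,222,235,20),big(sc,407,207,24)]))
print(dark(im,(378,240),60),dark(im,(221,235),60), proj('top',[[.511,-.2497,.081],[.5182,.1292,.071]]))
```

```text
[ 0.51132278 -0.02497462  0.16371182] [ 0.23149582 -0.14782476 -0.23138713]
[(array([380.7, 239.8]), array([ 13,  13, 144], dtype=int32))] [(array([220.1, 235. ]), array([ 7,  7, 44], dtype=int32))] [[380.52446582 240.01633054]
 [220.20844136 235.2193828 ]]
```

View pics/s2.png

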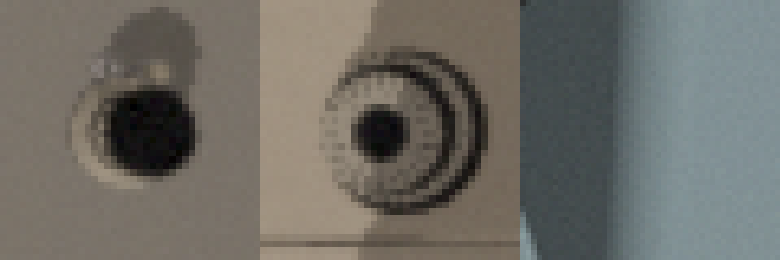

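Request:
{"op": "arm_command", "data": {
  "commands": [1.9,-38.6,0,0,0,0,0,1.9,-38.6,0,0,0,0,0,1.9,-38.6,0,0,0,0,0,1.9,-38.6,0,0,0,0,0,0,0,20,0,0,0,0,0,0,40,0,0,0,0,0,0,40,0,0,0,0.1,0,0,11,0,0,0,0.2,0,0,0,0,0,0,0.3,0,0,0,0,0,0,0.4,0,0,0,0,0,0,1,0,0,0,0,0,0,1,0,0,0,0,0,0,1,0,0,0,0,0,0,1]
}}

```text
t: 8.6
tcp_pos: [0.5209, 0.1285, 0.0548]
tool_rot: [180.0, -0.3, 0.0]
ft_force: [0.4, -2.1, 6.0]
width: 0.502
grip_force: 31.1
```

Request:
{"op": "arm_command", "data": {
  "commands": [0,0,-8,0,0,0,1,0,0,-25,0,0,0,1,0,0,-40,0,0,0,1,1.4,38.87,0,0,0,0,1,1.4,38.87,0,0,0,0,1,1.4,38.87,0,0,0,0,1,1.4,38.87,0,0,0,0,1,1.4,38.87,0,0,0,0,1,1.4,38.85,0,0,0,0,1,0,0,0,0,0,0,1,0,0,30,0,0,0,1,0,0,13,0,0,0,1,0,0,0,0,0,0,1,0,0,0,0,0,0,1]
}}

```text
t: 10.0
tcp_pos: [0.5271, -0.1038, 0.0827]
tool_rot: [-180.0, 0.0, 0.1]
ft_force: [-0.6, 0.4, -0.7]
width: 0.503
grip_force: 30.8
```

Request:
{"op": "arm_command", "data": {
  "commands": [0,0,5,0,0,0,1,0,0,3,0,0,0,1,0,0,2,0,0,0,1,0,0,2,0,0,0,1,0,0,0,0,0,0,1]
}}

```text
t: 10.5
tcp_pos: [0.5271, -0.1044, 0.0703]
tool_rot: [-180.0, 0.0, 0.0]
ft_force: [0.3, -0.4, -0.1]
width: 0.499
grip_force: 30.8
```

Inside the bore without contact. Continue.

Request:
{"op": "arm_command", "data": {
  "commands": [0,0,1.5,0,0,0,1,0,0,1.5,0,0,0,1,0,0,1,0,0,0,1,0,0,0,0,0,0,1]
}}

```text
t: 10.9
tcp_pos: [0.5275, -0.1046, 0.0681]
tool_rot: [180.0, -0.0, 0.0]
ft_force: [-5.5, 0.9, 14.6]
width: 0.499
grip_force: 38.4
```

Request:
{"op": "arm_command", "data": {
  "commands": [0,0,0,0,0,0,0.4,0,0,0,0,0,0,0.2,0,0,-2,0,0,0,0,0,0,-40,0,0,0,0,0,0,-45,0,0,0,0,-37,-33,0,0,0,0,0,-37,-33,0,0,0,0,0,-37,-34,0,0,0,0,0,0,0,0,0,0,0,0]
}}

```text
t: 11.8
tcp_pos: [0.411, -0.0009, 0.1518]
tool_rot: [-179.9, 0.3, 0.2]
ft_force: [0.2, -0.1, -0.2]
width: 0.997
grip_force: 0.0
```

```bash
cat >> h.py <<'E'
def big(im,u,v,h):return cv2.resize(im[v-h:v+h,u-h:u+h,::-1],(260,260),interpolation=cv2.INTER_NEAREST)
E
python3 - <<'E'
from h import *
im=camera('top');sc=camera('scene');s=ctrl.get_state();print(s['tcp_pos'],s['ft_force'])
cv2.imwrite('pics/s3.png',np.vstack([np.hstack([big(im,318,232,20),big(im,222,235,20)]),np.hstack([big(sc,347,214,24),big(sc,242,262,24)])]))
print(dark(im,(318,232),70),dark(im,(222,235),60),proj('top',[[.527,-.1035,.084],[.5187,.1297,.049]]),dark(sc,(242,255),60),proj('scene',[[.527,-.1035,.084],[.5187,.1297,.049]]))
E
```

```text
[ 0.41612246 -0.00413208  0.15380353] [-0.37001832  1.00730559 -0.56522688]
[] [(array([221.6, 234.5]), array([ 20,  20, 322], dtype=int32))] [[318.85135306 232.54711035]
 [221.15538435 234.95112892]] [(array([241.8, 261.8]), array([ 28,  18, 413], dtype=int32)), (array([257.1, 277.1]), array([ 9,  6, 36], dtype=int32)), (array([228.5, 277.8]), array([ 7,  4, 22], dtype=int32))] [[346.40253026 208.91116359]
 [241.69065779 258.31978449]]
```

View pics/s3.png

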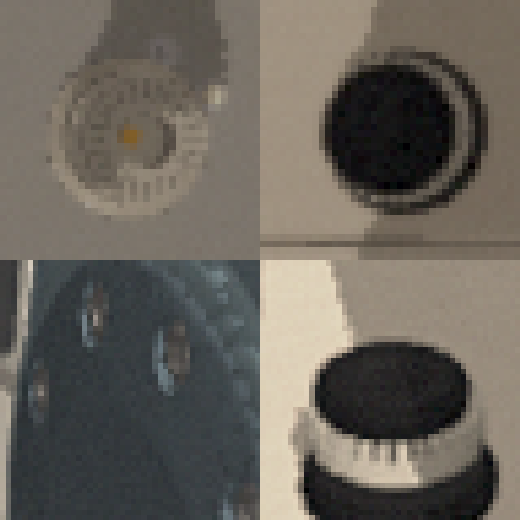

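Run:
```python
from h import *
im=camera('top')
for t in (50,60,70,80):
  d=dark(im,(222,235),t)[0];print(d,cast('top',[d[0]],.049))
```

```text
(array([221.6, 234.4]), array([ 20,  20, 311], dtype=int32)) [[0.52004603 0.12864991 0.049     ]]
(array([221.6, 234.4]), array([ 20,  20, 320], dtype=int32)) [[0.52004603 0.12864991 0.049     ]]
(array([221.6, 234.5]), array([ 20,  20, 330], dtype=int32)) [[0.51980383 0.128645   0.049     ]]
(array([221.6, 234.4]), array([ 20,  20, 333], dtype=int32)) [[0.52004603 0.12864991 0.049     ]]
```

Request:
{"op": "arm_command", "data": {
  "commands": [26,-33.05,0,0,0,0,0,26,-33.05,0,0,0,0,0,26,-33.05,0,0,0,0,0,26,-33.05,0,0,0,0,0,0,0,20,0,0,0,0,0,0,40,0,0,0,0,0,0,40,0,0,0,0.1,0,0,16,0,0,0,0.2,0,0,0,0,0,0,0.3,0,0,0,0,0,0,0.4,0,0,0,0,0,0,1,0,0,0,0,0,0,1,0,0,0,0,0,0,1,0,0,0,0,0,0,1]
}}

```text
t: 13.35
tcp_pos: [0.521, 0.1274, 0.0383]
tool_rot: [180.0, -0.1, 0.0]
ft_force: [-0.6, -0.4, 1.6]
width: 0.561
grip_force: 31.2
```

Request:
{"op": "arm_command", "data": {
  "commands": [0,0,-8,0,0,0,1,0,0,-32,0,0,0,1,0,0,-40,0,0,0,1,1.2,38.7,0,0,0,0,1,1.2,38.7,0,0,0,0,1,1.2,38.7,0,0,0,0,1,1.2,38.7,0,0,0,0,1,1.1,38.7,0,0,0,0,1,1.1,38.7,0,0,0,0,1,0,0,0,0,0,0,1,0,0,20,0,0,0,1,0,0,7,0,0,0,1,0,0,3,0,0,0,1,0,0,0,0,0,0,1]
}}

```text
t: 14.75
tcp_pos: [0.5271, -0.1039, 0.0873]
tool_rot: [-180.0, 0.0, 0.1]
ft_force: [0.3, -0.3, -0.8]
width: 0.564
grip_force: 31.5
```

Request:
{"op": "arm_command", "data": {
  "commands": [0,0,1.5,0,0,0,1,0,0,1.5,0,0,0,1,0,0,1,0,0,0,1,0,0,0,0,0,0,1]
}}

```text
t: 15.15
tcp_pos: [0.5278, -0.1046, 0.0842]
tool_rot: [180.0, -0.0, 0.0]
ft_force: [-0.4, 1.1, 4.2]
width: 0.564
grip_force: 31.9
```

Request:
{"op": "arm_command", "data": {
  "commands": [0,0,0,0,0,0,0.4,0,0,0,0,0,0,0.2,0,0,-2,0,0,0,0,0,0,-40,0,0,0,0,0,0,-30,0,0,0,0,-37,-33,0,0,0,0,0,-37,-33,0,0,0,0,0,-37,-34,0,0,0,0,0,0,0,0,0,0,0,0]
}}

```text
t: 16.05
tcp_pos: [0.4113, -0.0012, 0.154]
tool_rot: [-179.9, 0.3, 0.2]
ft_force: [-0.2, 0.8, -0.1]
width: 1.002
grip_force: 0.0
```

Run:
```python
from h import *
im=camera('top');s=ctrl.get_state();print(s['tcp_pos'])
cv2.imwrite('pics/s4.png',np.hstack([big(im,318,232,20),big(im,222,235,20)]))
print(dark(im,(318,232),60),proj('top',[[.527,-.1035,.095],[.52,.1287,.038]]))
f=K(camera_model('top'))[0,0]
for t in(50,60,80,100):print(dark(im,(222,235),t))
for r in(28.5,17):
  c=hough('top',im,(222,235),r*1e-3*f/.945,.038)
  if c is not None: print(r,c[:3].round(1).tolist(),cast('top',c[:1,:2],.038))
```

```text
[ 0.41438004 -0.00310073  0.1551521 ]
[(array([320.1, 232.5]), array([ 21,  20, 340], dtype=int32))] [[319.46336245 232.54546024]
 [222.13081503 234.39860681]]
[(array([222.6, 234.4]), array([ 12,  12, 120], dtype=int32))]
[(array([222.7, 234.4]), array([ 12,  12, 123], dtype=int32))]
[(array([222.6, 234.5]), array([ 14,  14, 147], dtype=int32)), (array([235., 234.]), array([ 3,  7, 21], dtype=int32))]
[(array([222.8, 234.4]), array([ 14,  14, 162], dtype=int32)), (array([232.6, 239.5]), array([10, 16, 65], dtype=int32))]
28.5 [[223.0, 234.5, 11.2], [222.6, 234.4, 11.4], [223.0, 235.5, 12.0]] [[0.51977387 0.1265641  0.038     ]]
17 [[222.5, 234.2, 6.5], [222.1, 234.1, 6.8], [222.2, 234.6, 6.6]] [[0.52037368 0.12780225 0.038     ]]
```

View pics/s4.png

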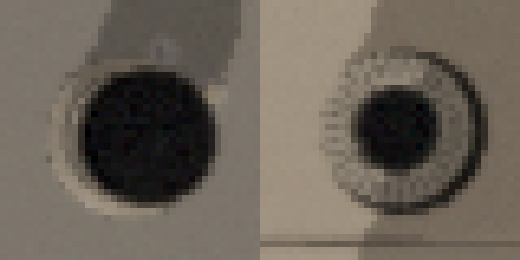

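Request:
{"op": "arm_command", "data": {
  "commands": [26,-32.7,0,0,0,0,0,26,-32.7,0,0,0,0,0,26,-32.7,0,0,0,0,0,26,-32.7,0,0,0,0,0,0,0,20,0,0,0,0,0,0,40,0,0,0,0,0,0,40,0,0,0,0,0,0,30,0,0,0,0.1,0,0,9,0,0,0,0.2,0,0,0,0,0,0,0.25,0,0,0,0,0,0,1,0,0,0,0,0,0,1,0,0,0,0,0,0,1,0,0,0,0,0,0,1],
  "squeeze": 35
}}

```text
t: 17.5
tcp_pos: [0.5213, 0.1259, 0.0175]
tool_rot: [180.0, -0.1, 0.0]
ft_force: [-0.3, -0.1, -0.5]
width: 0.653
grip_force: 37.2
```

Request:
{"op": "arm_command", "data": {
  "commands": [0,0,-8,0,0,0,1,0,0,-42,0,0,0,1,0,0,-45,0,0,0,1,16,38.73,0,0,0,0,1,16,38.73,0,0,0,0,1,16,38.73,0,0,0,0,1,16,38.73,0,0,0,0,1,16,38.73,0,0,0,0,1,16,38.73,0,0,0,0,1,16,38.73,0,0,0,0,1,16,38.7,0,0,0,0,1,0,0,0,0,0,0,1,0,0,25,0,0,0,1,0,0,8,0,0,0,1,0,0,4,0,0,0,1,0,0,4,0,0,0,1,0,0,0,0,0,0,1]
}}

```text
t: 19.2
tcp_pos: [0.6486, -0.1834, 0.0707]
tool_rot: [-180.0, 0.0, 0.0]
ft_force: [-0.3, 0.5, -1.5]
width: 0.647
grip_force: 38.0
```

Request:
{"op": "arm_command", "data": {
  "commands": [0,0,2,0,0,0,1,0,0,2,0,0,0,1,0,0,1.5,0,0,0,1,0,0,1.5,0,0,0,1,0,0,0,0,0,0,1]
}}

```text
t: 19.7
tcp_pos: [0.649, -0.1838, 0.0659]
tool_rot: [180.0, -0.0, 0.0]
ft_force: [-4.7, 1.4, 11.7]
width: 0.655
grip_force: 45.0
```

Request:
{"op": "arm_command", "data": {
  "commands": [0,0,0,0,0,0,0.3,0,0,0,0,0,0,0.1,0,0,-2,0,0,0,0,0,0,-40,0,0,0,0,0,0,-50,0,0,0,0,-44,-20,0,0,0,0,0,-44,-20,0,0,0,0,0,-44,-20,0,0,0,0,0,-44,-40,0,0,0,0,0,-44,-40,0,0,0,0,0,0,0,0,0,0,0,0,0,0,0,0,0,0,0]
}}

```text
t: 20.9
tcp_pos: [0.4424, -0.0562, 0.1558]
tool_rot: [180.0, -0.1, 0.1]
ft_force: [0.1, -0.4, 0.5]
width: 1.0
grip_force: 0.0
```

Run:
```python
from h import *
im=camera('top');sc=camera('scene');s=ctrl.get_state();print(s['tcp_pos'])
cv2.imwrite('pics/s5.png',np.vstack([np.hstack([big(im,351,183,20),big(im,222,235,20)]),np.hstack([big(sc,340,190,24),big(sc,347,214,24)])]))
print(proj('top',[[.648,-.1825,.084],[.52,.1287,.016]]),proj('scene',[[.648,-.1825,.084]]))
for t in(50,60,80):
  d=dark(im,(222,235),t);print(d,cast('top',[d[0][0]],.016))
```

```text
[ 0.4439786  -0.05745524  0.15625131]
[[352.22763856 181.81404394]
 [223.19696364 234.35962767]] [[339.42603499 180.58193818]]
[(array([223.9, 234.7]), array([ 24,  24, 459], dtype=int32))] [[0.51916504 0.12691932 0.016     ]]
[(array([223.9, 234.8]), array([ 25,  25, 480], dtype=int32))] [[0.51891432 0.12691434 0.016     ]]
[(array([224. , 234.8]), array([ 25,  25, 501], dtype=int32))] [[0.51891694 0.12666348 0.016     ]]
```

View pics/s5.png

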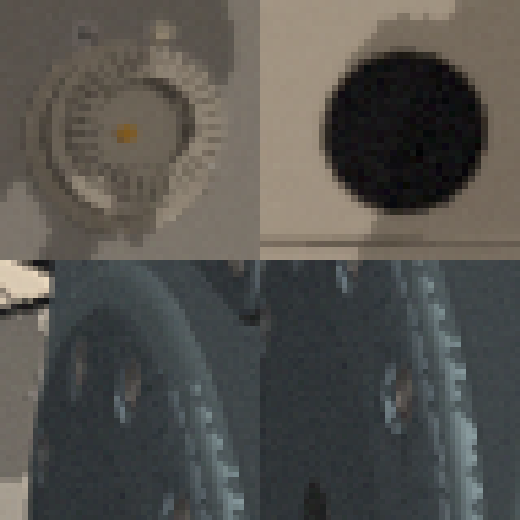

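Request:
{"op": "arm_command", "data": {
  "commands": [0,0,-37,0,0,0,0,0,0,-37,0,0,0,0,-21.6,40.3,0,0,0,0,0,-21.6,40.3,0,0,0,0,0,-21.6,40.3,0,0,0,0,0,-21.6,40.3,0,0,0,0,0,-21.6,40.3,0,0,0,0,0,-21.6,40.3,0,0,0,0,0,-21.6,40.3,0,0,0,0,0,-21.6,40.3,0,0,0,0,0,-21.6,40.3,0,0,0,0,0,0,0,0,0,0,0,0]
}}

```text
t: 22.2
tcp_pos: [0.2453, -0.4253, 0.2298]
tool_rot: [179.9, 0.0, -0.4]
ft_force: [0.9, 0.1, 0.3]
width: 0.997
grip_force: 0.0
```

Run:
```python
from h import *
im=camera('top');sc=camera('scene');s=ctrl.get_state();print(s['tcp_pos'],s['joint_pos'])
def bg(im,u,v,h):return cv2.resize(im[v-h:v+h,u-h:u+h,::-1],(390,390),interpolation=cv2.INTER_NEAREST)
cv2.imwrite('pics/s6.png',np.hstack([bg(im,351,183,16),cv2.resize(sc[165:235,320:420,::-1],(400,390)) ]))
d=dark(im,(222,235),60);print(d,cast('top',[d[0][0]],.016))
```

```text
[ 0.24741853 -0.42103711  0.22916608] [-7.35280867e+01 -7.87139805e-01  1.04316659e+02  1.49832741e-02
  7.65223095e+01  1.66600426e+01]
[(array([223.8, 234.6]), array([ 25,  24, 473], dtype=int32))] [[0.51941314 0.12717518 0.016     ]]
```

View pics/s6.png

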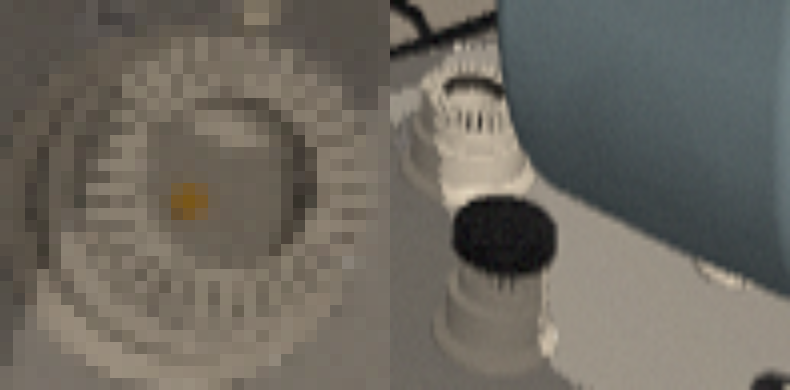

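Request:
{"op": "arm_command", "data": {
  "commands": [40.1,-24.05,0,0,0,0,0,40.1,-24.05,0,0,0,0,0,40.1,-24.05,0,0,0,0,0,40.1,-24.05,0,0,0,0,0,40.1,-24.05,0,0,0,0,0,40.1,-24.05,0,0,0,0,0,40.1,-24.05,0,0,0,0,0,40.1,-24.05,0,0,0,0,0,40.1,-24.05,0,0,0,0,0,40.1,-24.05,0,0,0,0,0,0,0,0,0,0,0,0,0,0,50,0,0,0,0,0,0,50,0,0,0,0,0,0,35,0,0,0,0,0,0,0,0,0,0,0,0,0,0,0,0,0,0]
}}

```text
t: 23.9
tcp_pos: [0.6492, -0.1782, 0.0949]
tool_rot: [-180.0, 0.0, 0.0]
ft_force: [0.7, 0.8, 1.1]
width: 1.003
grip_force: 0.0
```

```bash
python3 -c "
from h import *
s=ctrl.get_state();print(s['tcp_pos'],s['tool_rot'])"
```

```text
[ 0.64920214 -0.17824344  0.09488781] [-1.79977668e+02  4.12032351e-02  3.73436164e-02]
```

Request:
{"op": "arm_command", "data": {
  "commands": [-1,4.3,0,0,0,0,0,0,0,20,0,0,0,0.1,0,0,8,0,0,0,0.2,0,0,0,0,0,0,0.25,0,0,0,0,0,0,1,0,0,0,0,0,0,1,0,0,0,0,0,0,1,0,0,0,0,0,0,1],
  "squeeze": 25
}}

```text
t: 24.7
tcp_pos: [0.6489, -0.1834, 0.0679]
tool_rot: [180.0, -0.1, 0.0]
ft_force: [-1.6, 0.8, 6.3]
width: 0.654
grip_force: 27.3
```

Request:
{"op": "arm_command", "data": {
  "commands": [-1,-0.5,0,0,0,0,1,-1,-0.5,0,0,0,0,1,0,0,1.5,0,0,0,1,0,0,0,0,0,0,1]
}}

```text
t: 25.1
tcp_pos: [0.6476, -0.1828, 0.0678]
tool_rot: [179.9, -0.2, 0.0]
ft_force: [-2.2, 0.7, 13.6]
width: 0.657
grip_force: 28.0
```

Request:
{"op": "arm_command", "data": {
  "commands": [0,0,0,0,0,0,0.3,0,0,0,0,0,0,0.1,0,0,-3,0,0,0,0,0,0,-37,0,0,0,0,0,0,-40,0,0,0,0,-15.9,-38.6,0,0,0,0,0,-15.9,-38.6,0,0,0,0,0,-15.9,-38.6,0,0,0,0,0,-15.9,-38.6,0,0,0,0,0,-15.9,-38.6,0,0,0,0,0,-15.9,-38.6,0,0,0,0,0,-15.9,-38.6,0,0,0,0,0,-15.7,-38.8,0,0,0,0,0,0,0,40,0,0,0,0,0,0,40,0,0,0,0,0,0,30,0,0,0,0,0,0,0,0,0,0,0]
}}

```text
t: 26.8
tcp_pos: [0.5147, 0.127, 0.0306]
tool_rot: [180.0, 0.6, 0.0]
ft_force: [-0.7, -0.2, 0.1]
width: 1.003
grip_force: 0.0
```

Request:
{"op": "arm_command", "data": {
  "commands": [0,0,0,0,0,0,0,0,0,0,0,0,0,0]
}}

```text
t: 27.0
tcp_pos: [0.5208, 0.1268, 0.0368]
tool_rot: [-180.0, -0.2, -0.0]
ft_force: [0.8, -0.6, 0.4]
width: 1.0
grip_force: 0.0
```

Request:
{"op": "arm_command", "data": {
  "commands": [-1,0,20,0,0,0,0,0,0,12,0,0,0,0,0,0,4.5,0,0,0,0,0,0,0,0,0,0,0.1,0,0,0,0,0,0,0.2,0,0,0,0,0,0,1,0,0,0,0,0,0,1,0,0,0,0,0,0,1,0,0,0,0,0,0,1],
  "squeeze": 40
}}

```text
t: 27.9
tcp_pos: [0.519, 0.127, -0.0003]
tool_rot: [180.0, -0.1, 0.0]
ft_force: [-1.3, -0.6, 5.9]
width: 0.724
grip_force: 42.9
```

Request:
{"op": "arm_command", "data": {
  "commands": [0,0,-15,0,0,0,1,0,0,-45,0,0,0,1,0,0,-45,0,0,0,1,16.1,38.75,0,0,0,0,1,16.1,38.75,0,0,0,0,1,16.1,38.75,0,0,0,0,1,16.1,38.75,0,0,0,0,1,16.1,38.75,0,0,0,0,1,16.1,38.75,0,0,0,0,1,16,38.75,0,0,0,0,1,16,38.75,0,0,0,0,1,0,0,0,0,0,0,1,0,0,0,0,0,0,1,0,0,0,0,0,0,1]
}}

```text
t: 29.3
tcp_pos: [0.6463, -0.1821, 0.1037]
tool_rot: [-180.0, 0.0, 0.0]
ft_force: [-0.0, 0.1, -0.8]
width: 0.724
grip_force: 44.6
```

Request:
{"op": "arm_command", "data": {
  "commands": [1,0.7,14,0,0,0,1,0,0,4,0,0,0,1,0,0,2,0,0,0,1,0,0,1.5,0,0,0,1,0,0,0,0,0,0,1]
}}

```text
t: 29.8
tcp_pos: [0.6477, -0.1835, 0.0818]
tool_rot: [-180.0, 0.0, 0.0]
ft_force: [1.2, 1.1, -0.8]
width: 0.727
grip_force: 44.6
```

Request:
{"op": "arm_command", "data": {
  "commands": [0,0,1,0,0,0,1,0,0,1,0,0,0,1,0,0,1,0,0,0,1,0,0,0,0,0,0,1]
}}

```text
t: 30.2
tcp_pos: [0.6477, -0.1838, 0.0789]
tool_rot: [-180.0, 0.0, -0.0]
ft_force: [0.8, -0.5, -0.2]
width: 0.728
grip_force: 44.6
```

Request:
{"op": "arm_command", "data": {
  "commands": [0,0,1,0,0,0,1,0,0,1,0,0,0,1,0,0,0,0,0,0,1]
}}

```text
t: 30.5
tcp_pos: [0.6483, -0.184, 0.0788]
tool_rot: [180.0, -0.1, 0.0]
ft_force: [-4.0, 1.3, 7.4]
width: 0.726
grip_force: 45.5
```

Request:
{"op": "arm_command", "data": {
  "commands": [0,0,0,0,0,0,0.2,0,0,0,0,0,0,0.1,0,0,0,0,0,0,0,0,0,-3,0,0,0,0,0,0,-47,0,0,0,0,0,0,-50,0,0,0,0,0,0,-50,0,0,0,0,-42,25,0,0,0,0,0,-42,25,0,0,0,0,0,-42,25,0,0,0,0,0,-42,25,0,0,0,0,0,-42,25,0,0,0,0,0,-42,25,0,0,0,0,0,-42,25,0,0,0,0,0,-42,25,0,0,0,0,0,-42,25,0,0,0,0,0,-42,25,0,0,0,0,0,0,0,0,0,0,0,0]
}}

```text
t: 32.3
tcp_pos: [0.2231, -0.4368, 0.2275]
tool_rot: [179.9, 0.1, -0.4]
ft_force: [0.2, 0.1, 0.1]
width: 1.003
grip_force: 0.0
```

Run:
```python
from h import *
im=camera('top');sc=camera('scene');s=ctrl.get_state();print(s['tcp_pos'],s['ft_force'])
cv2.imwrite('pics/s7.png',np.hstack([cv2.resize(im[160:260,300:400,::-1],(390,390),interpolation=cv2.INTER_NEAREST),cv2.resize(sc[165:235,320:420,::-1],(400,390)) ]))
P=[[.648,-.1825,.095],[.527,-.1035,.095],[.511,-.2497,.081]]
for p in P:
    e=proj('top',[p])[0];d=dark(im,e,60);d=max(d,key=lambda q:q[1][2]);print(e.round(1),d,cast('top',[d[0]],p[2]).round(4))
```

```text
[ 0.22690916 -0.43429137  0.22717129] [ 0.5571069  -0.33050341  0.38647927]
[353.2 181.2] (array([353.8, 181. ]), array([ 27,  27, 571], dtype=int32)) [[ 0.6485 -0.1838  0.095 ]]
[319.5 232.5] (array([320.1, 232.7]), array([ 21,  21, 352], dtype=int32)) [[ 0.5267 -0.105   0.095 ]]
[380.5 240. ] (array([380.8, 239.8]), array([ 13,  13, 145], dtype=int32)) [[ 0.5115 -0.2504  0.081 ]]
```

View pics/s7.png

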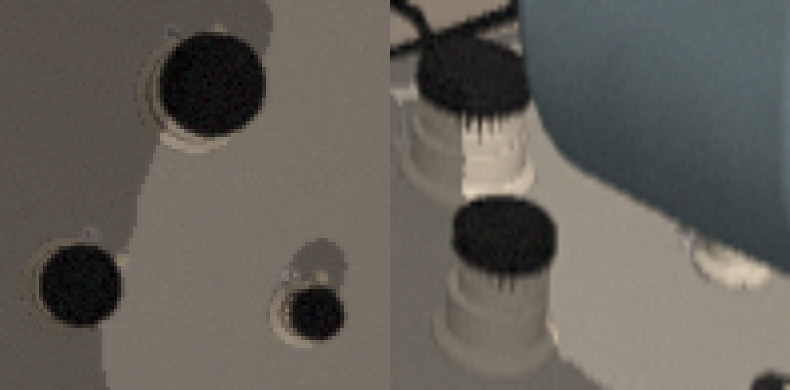

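Run:
```python
from station import order
print(order.job_done())
```

```text
the job is handed in; nothing more can be done
None
```

I rebuilt all three burners and handed the job in at about 32 s of robot time; the judge returned no verdict. By the last camera check, each cap sits within about 1.5 mm of its burner's axis, and contact heights on placing matched each part's seated height. The tin and the valve were never approached.

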